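# Lock a slide carrier on the drip peg

## Robot

A 6-joint arm with a two-finger parallel gripper is mounted at the origin on a cart in front of the work surface, level with it; the furniture and walls round the work are solid. World frame = base frame: x ahead of the robot, y to its left, z up, the work surface at z = 0. Lengths are in mm, angles in rad, forces in N, time in s.
With the tool pointing down it reaches from about 325 to 900 mm from the base axis. Payload 3.5 kg.
Tool frame: the origin (TCP) lies at the very end of the fingers, on their centre line; the grasp point (between the pads) lies 19 mm behind it (ctrl.grip_depth is the distance from the TCP to the grasp point, in mm); z points along the fingers, y is the line along which they close (so a half turn about z gives the same grasp; the last joint's range is limited). The gripper opens to 85 mm and grips with 20 to 120 N. Pads are 22 mm wide; open, the fingers measure 114 mm over their backs; the gripper's body (76 mm by 85 mm) begins 54 mm behind the grasp point. The pads swing forward as they close: fully open they stand 13 mm farther back than shut.
Start: joints at [1.084, 0.276, -0.026, 1.268, 0, 1.467], TCP at [234.035, 579.525, 231.313] pointing down, gripper open.
Joint ranges: [-3.12, 3.12], [-0.85, 1.88], [-1.08, 1.24], [-1.95, 2.15], [-1.57, 1.53], [-3.14, 3.14]. Speed limits (rad/s): [2.57, 2.57, 3.14, 3.14, 3.14, 3.14].

## Interface

Orientations are given as a unit quaternion [w, x, y, z].
In Python, from cell import ctrl gives the robot as it stands. The module is installed in compiled form; this text tells all that it offers. Calls block until the motion is done:
- ctrl.move_to(position, orientation): joint-space move of the TCP to a pose.
- ctrl.move_straight(position, rotation=None, max_speed=150): straight line of the TCP; rotation=None keeps the orientation; max_speed is the mean speed in mm/s.
- ctrl.goto_joints(angles): joint-space move.
- ctrl.gripper_to(opening, grip_force=None): finger opening in mm; grip_force is the grip in N (None keeps the last); returns when the fingers have stopped.
- ctrl.hold(seconds).
- ctrl.ik(position, orientation): joint angles nearest the present ones, or None.
- ctrl.observe(): the state.
- ctrl.camera(name): name is "scene" or "top" or "wrist"; returns a dict with "img" (400x640x3 uint8, red, green, blue), "depth" (400x640 float32, mm along the optical axis (not along the pixel's ray), 0 where there is no reading), "fx", "fy", "cx", "cy" (pixels), "extrinsics" (4x4, takes a point from camera to world coordinates). Camera axes: x right, y down, z forward; pixel columns grow to the right and rows downward; lengths in mm; the calibration is good to about 2 mm. The wrist camera is an equidistant fisheye: a pixel r from the principal point sees the ray r / f radians off the axis. A picture is of the moment at which its call begins.
A pose or a line that the arm cannot do raises ctrl.IKError and nothing moves.
- ctrl.hand_in(): hands the job in; it is judged then, once.
The state is a dict: "time": time; "qpos": joint angles; "joint_velocities": joint speeds; "effort": joint torques, N m; "tcp_pos": TCP position; "tcp_rot": TCP orientation; "wrist_force": force on the tool from outside, world axes, zero at the start; "moment": the same for the moment, N m; "grip_width": finger opening in mm; "gripper_force": force on a finger pad.
Only numpy, scipy, OpenCV 4.12 (cv2) and the standard library are available. Lean on these libraries where they do the work, as an engineer would, in place of code of your own. Each camera call takes 0.05 s, during which the arm holds its last target. There are 200 camera calls.

## Task

Hang the steel slide carrier on the drip stand: pass its eye over the peg so that it lifts the gravity flap, and keep pushing it gently against the sprung buffer until the flap falls behind the eye and shuts it in; then let go, so that the carrier hangs upright, locked between flap and buffer. Press gently: never more than about 20 N on the stand, feel for the buffer because the peg is clamped farther in or out each time, do not tip the carrier over, and leave the dropper bottle, the canister and the small dish where they stand.

Things in the scene. Friction and masses are not known exactly. Their poses are not given: they have to be found in the camera images.
- stand: Fixed drip stand: grey base plate 130 x 110 x 12 mm, round steel post, on top an aluminium boss head (26 x 30 x 32 mm, top at z = 156 mm) clamping a level steel rod. Origin: on the post's axis, on the worktop. -x points along the rod to its free end (the peg), y level across it, z up. The clamp bears 20 N at most.
- boss (a point): Centre of the boss head, on the rod's axis, 140 mm over the stand's origin; axes as the stand's. The rod, 12 mm thick with a conical tip, runs along -x from here. How far it stands out is NOT measured: the tip lies anywhere 107 to 147 mm from here, and flap, buffer and spring housing (24 mm thick, begins 58 mm behind the tip) move with it.
- flap (a joint): Steel flap, 18 mm wide, 4 mm thick, on a pin on the rod's axis 16 mm behind the tip, reaching 33.5 mm below the axis. Rad: 0 = hanging (shut, cannot swing outwards), grows swinging inwards and up, to 1.45; falls by weight. A hanging eye's lower bar lifts it to about 0.75, passes under, and it falls to 0 when the buffer is 20 to 24 mm in; an eye held over 4 mm too high never clears it.
- buffer (a joint): Sprung grey plastic inverted U behind the flap, 52 mm wide, from 11 mm over to 28 mm under the rod's axis, slotted for the flap; front face 5 mm behind the flap's pin when free. Value: m pushed back to the post, 0 = free, 0.027 = hard stop. Spring 1.5 N at 0, plus 250 N/m, 8 N at the stop. Reads about 0.003 with the eye locked in.
- carrier: Loose steel slide carrier, about 180 g, 167 mm tall: slotted basket 36 x 64 x 28 mm (x, y, z), a frame of 6 mm wire above it, a grip bar on top. Origin: centre of the underside; z up. The frame lies in the y-z plane, so the eye is passed along the carrier's x, either way round. Eye: 34 mm wide inside, lower bar's centre line at z = 75 mm, top a flat gable with its underside at z = 111 mm.
- eye (a point): Underside of the gable at the top of the carrier's eye, midway across, 111 mm above the carrier's underside; axes as the carrier's. Hung, it rests on top of the rod, 146 to 147 mm above the worktop (the carrier's underside is then at 35 mm).
- grip_bar (a point): Grip point on the carrier's grip bar, 146 mm above its underside. The bar is 10 mm (carrier's x) by 16 mm (carrier's y), from 115 to 167 mm above the underside. Axes as the carrier's.
- canister: Bystander: round objective canister with black cap, 38 mm across, 57 mm tall. Origin: centre of underside.
- petri: Bystander: small clear dish, 60 mm across, 14 mm tall. Origin: centre of underside.
- dropper: Bystander: small amber dropper bottle with black bulb, 27 x 33 x 68 mm. Origin: centre of underside.
Things that resemble listed ones, but are neither listed nor needed, are in the scene too. There is more than one size of the stand; the one meant has the size given above. What is shaped like the carrier but orange is not meant.

How it is judged:
By the outcome, as a careful person would: the job done as asked, in the order asked, and still so for the second after the job is handed in, with the robot touching nothing.
It also fails if it takes over 54 s, if anything falls off the work surface, if the arm or the gripper's body presses on something with over 40 N, if the wrist force passes 120 N, or if a joint passes its speed limit or range.

## Working session

There is one attempt and no reset: what is moved stays moved. The work goes in short steps, each a Python script; the robot and the scene stay as the last script left them, time stands still between calls to the robot, and variables do not carry over. Pictures are saved under pics/ and viewed, at most 10 in all, crops included, and the job is handed in when it is done.

```bash
mkdir -p pics; python3 - <<'E'
from cell import ctrl
import cv2,pickle
for n in ("scene","top"):
    c=ctrl.camera(n); pickle.dump(c,open(f"pics/{n}0.pkl","wb"))
    cv2.imwrite(f"pics/{n}0.png",c["img"][:,:,::-1])
    print(n,c["fx"],c["cx"],c["cy"],c["extrinsics"].round(3).tolist())
o=ctrl.observe();print(o)
E
```

```text
scene 496.5443247772709 309.1866172073784 205.5303670683329 [[0.737, -0.459, 0.496, -54.772], [-0.676, -0.491, 0.549, -785.966], [-0.008, -0.74, -0.672, 963.401], [0.0, 0.0, 0.0, 1.0]]
top 486.7642733391381 323.6395689247923 202.83763755019336 [[-0.02, -0.991, 0.131, 398.193], [-1.0, 0.02, -0.003, -74.613], [0.0, -0.132, -0.991, 1264.178], [0.0, 0.0, 0.0, 1.0]]
{'time': 0.1, 'qpos': array([ 1.08362144e+00,  2.77055427e-01, -2.77805369e-02,  1.26802267e+00,
        6.57595794e-07,  1.46742822e+00]), 'joint_velocities': array([ 0.00151273, -0.00097664,  0.00406829,  0.00215859,  0.00089044,
       -0.00135836]), 'effort': array([ 2.48755923e-04, -4.46707499e+01,  2.96127802e+01,  8.48536030e-03,
       -1.27617436e-04,  4.21165609e-06]), 'tcp_pos': array([233.67873198, 578.88133617, 230.25513919]), 'tcp_rot': array([-3.00380226e-04,  1.90727587e-01,  9.81642463e-01, -9.86434063e-04]), 'wrist_force': array([-0.24639219, -0.3423546 , -0.52791284]), 'moment': array([-0.02205487,  0.00488217, -0.03746422]), 'gripper_force': 0.0, 'grip_width': 85.27051923625453}
```

View pics/scene0.png

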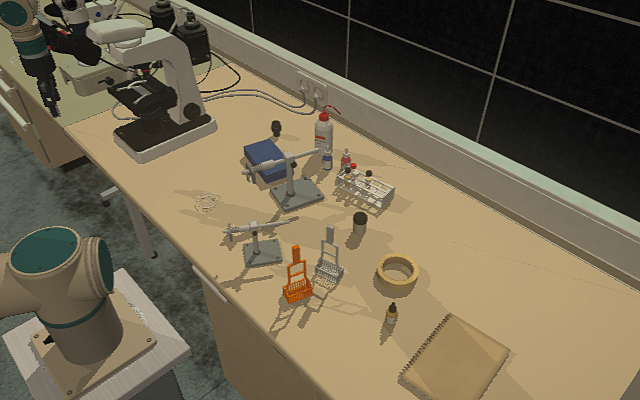

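View pics/top0.png

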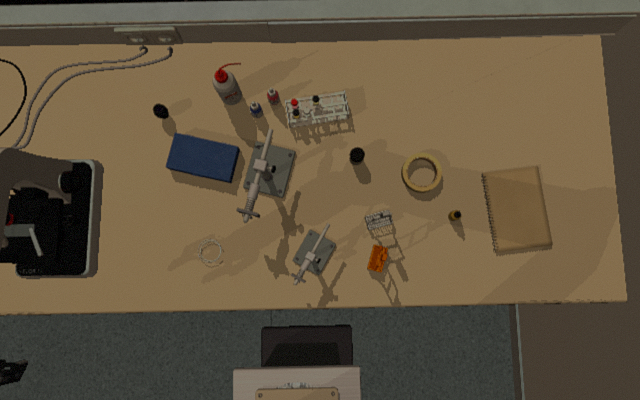

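```bash
cat > h.py <<'E'
import numpy as np, cv2, pickle
def world(c,u,v,d=None):
    u=np.asarray(u,float);v=np.asarray(v,float)
    if d is None: d=c["depth"][v.astype(int),u.astype(int)]
    p=np.stack([(u-c["cx"])/c["fx"]*d,(v-c["cy"])/c["fy"]*d,d,np.ones_like(d)],-1)
    return (p@c["extrinsics"].T)[...,:3]
def cloud(c):
    v,u=np.mgrid[0:400,0:640]; return world(c,u,v)
def onz(c,u,v,z):
    r=np.array([(u-c["cx"])/c["fx"],(v-c["cy"])/c["fy"],1]); E=c["extrinsics"]
    d=E[:3,:3]@r; o=E[:3,3]; return (o+d*(z-o[2])/d[2]).round(1)
E
python3 - <<'E'
from h import *
t=pickle.load(open("pics/top0.pkl","rb"));s=pickle.load(open("pics/scene0.pkl","rb"))
a=cv2.resize(t["img"][110:290,225:405],(600,600),interpolation=cv2.INTER_CUBIC)
cv2.imwrite("pics/tc.png",a[:,:,::-1])
b=cv2.resize(s["img"][140:310,215:385],(600,600),interpolation=cv2.INTER_CUBIC)
cv2.imwrite("pics/sc.png",b[:,:,::-1])
w=cloud(t)
for name,(u0,u1,v0,v1) in dict(big=(235,300,120,225),small=(285,340,220,290),car=(360,395,205,235)).items():
    p=w[v0:v1,u0:u1].reshape(-1,3)
    pl=p[(p[:,2]>8)&(p[:,2]<16)]
    print(name,cv2.minAreaRect(pl[:,:2].astype(np.float32)),'maxz',np.percentile(p[:,2],[90,95,98,99.5]).round())
    hi=p[(p[:,2]>125)]
    if len(hi)>5:
        print(len(hi),hi.min(0).round(),hi.max(0).round(),cv2.minAreaRect(hi[:,:2].astype(np.float32)))
E
```

```text
big ((690.835205078125, 74.19261169433594), (146.14463806152344, 188.3133087158203), 74.99766540527344) maxz [143. 148. 153. 158.]
871 [398. -75. 126.] [ 729.  125. 1264.] ((540.523193359375, 51.43327331542969), (352.3777160644531, 142.86795043945312), 19.45819091796875)
small ((439.7480163574219, -50.40473556518555), (77.79066467285156, 91.1009750366211), 60.228275299072266) maxz [101. 106. 110. 113.]
16 [ 398.  -75. 1264.] [ 398.  -75. 1264.] ((398.1933898925781, -74.61258697509766), (0.0, 0.0), 0.0)
car ((518.6678466796875, -216.00848388671875), (28.685482025146484, 62.381675720214844), 11.306230545043945) maxz [ 37. 117. 166. 171.]
49 [ 398. -226.  125.] [ 524.  -75. 1264.] ((462.9710693359375, -146.9180908203125), (12.435323715209961, 193.7584228515625), 38.184635162353516)
```

View pics/tc.png

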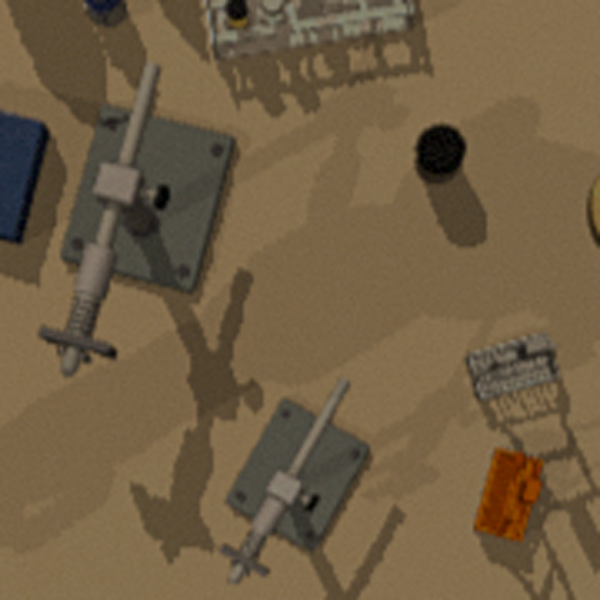

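View pics/sc.png

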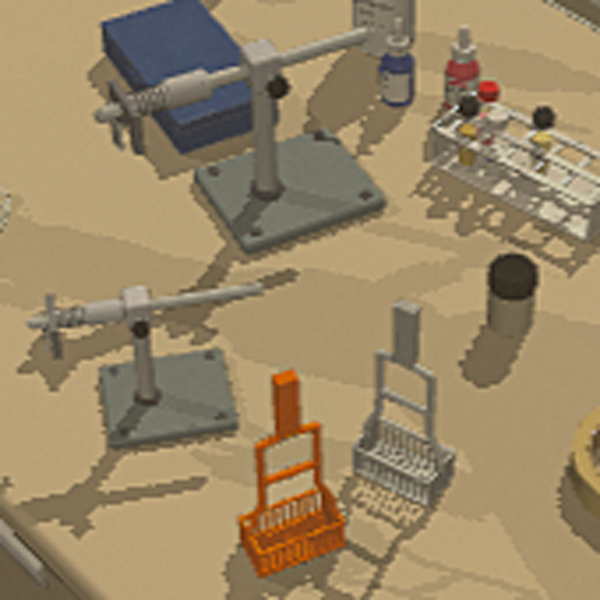

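Candidates for the carrier: the steel one at scene (328,265) and the orange one at scene (297,280). I choose the steel one. Candidates for the stand: the large one at scene (290,185), with its boss top at about 156 mm, and the small one at scene (262,245), which is about 112 mm tall. I choose the large one. In the close crops the peg tip, with buffer and flap, is at top (245.4,221) and the carrier basket is at top (378.6,220.4).

```bash
python3 - <<'E'
from h import *
from cell import ctrl
t=pickle.load(open("pics/top0.pkl","rb"));s=pickle.load(open("pics/scene0.pkl","rb"))
print("tip",onz(t,245.4,221,140),"boss",onz(t,260.1,164.9,156),"far",onz(t,270.6,129.8,140))
k=170/600
print("scene tip",onz(s,215+97*k,140+116*k,140),"far",onz(s,215+368*k,140+35*k,140))
ps=[]
for c,b in ((t,(235,300,120,225)),(s,(235,330,140,215))):
    w=cloud(c)[b[2]:b[3],b[0]:b[1]].reshape(-1,3)
    p=w[(w[:,2]>130)&(w[:,2]<165)&(c["depth"][b[2]:b[3],b[0]:b[1]].ravel()>0)]
    l=cv2.fitLine(p[:,:2].astype(np.float32),cv2.DIST_HUBER,0,.01,.01).ravel(); d=l[:2]*np.sign(l[0])
    a=(p[:,:2]-l[2:])@d; print("rod",l,"yaw",np.degrees(np.arctan2(d[1],d[0])),"tip",l[2:]+d*a.min(),"end",l[2:]+d*a.max())
    h=p[p[:,2]>152.5];print("boss",len(h),np.median(h,0))
for c,b in ((t,(360,395,200,240)),(s,(310,350,220,290))):
    w=cloud(c)[b[2]:b[3],b[0]:b[1]].reshape(-1,3); w=w[c["depth"][b[2]:b[3],b[0]:b[1]].ravel()>0]
    p=w[(w[:,2]>135)&(w[:,2]<175)&(w[:,0]>480)];print("bar",len(p),p.min(0).round(),p.max(0).round(),np.median(p,0))
    p=w[(w[:,2]>12)&(w[:,2]<35)];print("basket",cv2.minAreaRect(p[:,:2].astype(np.float32)))
E
```

```text
tip [508.4 104.4 140. ] boss [636.9  67.9 156. ] far [724.9  44.8 140. ]
scene tip [510.7 103.1 140. ] far [731.   38.4 140. ]
rod [ 9.6296149e-01 -2.6963893e-01  6.1061298e+02  7.5952026e+01] yaw -15.64278 tip [505.55841262 105.36836314] end [727.12475166  43.3275547 ]
boss 117 [637.62147813  70.55818651 154.57361613]
rod [ 9.6607673e-01 -2.5825524e-01  6.1180298e+02  6.8846458e+01] yaw -14.966559 tip [507.28684036  96.78610319] end [728.06256344  37.76751159]
boss 82 [637.36163696  67.88019899 155.09671419]
bar 40 [ 513. -226.  137.] [ 524. -209.  171.] [ 517.63571155 -216.24786185  164.89059258]
basket ((518.5787353515625, -216.99563598632812), (36.213157653808594, 66.1259994506836), 14.833313941955566)
bar 87 [ 513. -230.  135.] [ 525. -213.  169.] [ 516.64153453 -223.47405573  156.97403292]
basket ((489.5720520019531, -228.6993865966797), (101.71195983886719, 65.85807037353516), 12.973145484924316)
```

```bash
cat >> h.py <<'E'
from scipy.spatial.transform import Rotation as R
def quat(deg,flip=False):
    a=np.radians(deg+(180 if flip else 0)); y=np.array([np.cos(a),np.sin(a),0]); z=np.array([0,0,-1.])
    q=R.from_matrix(np.stack([np.cross(y,z),y,z],1)).as_quat(); return q[[3,0,1,2]]
def fish(c,p):
    q=np.linalg.inv(c["extrinsics"])@np.r_[p,1]; r=np.hypot(q[0],q[1]); th=np.arctan2(r,q[2])
    return c["cx"]+c["fx"]*th*q[0]/r, c["cy"]+c["fy"]*th*q[1]/r
E
python3 - <<'E'
from h import *
from cell import ctrl
for f in (0,1):
  for p,a in (((518.5,-217,260),13),((518.5,-217,127),13),((470,114,260),-15.5),((548,93,163),-15.5)):
    j=ctrl.ik(p,quat(a,f)); print(f,p,None if j is None else np.round(j,2))
f=0 if abs(ctrl.ik((518.5,-217,260),quat(13,0))[5])<abs(ctrl.ik((518.5,-217,260),quat(13,1))[5]) else 1
print("flip",f)
ctrl.gripper_to(40); ctrl.move_to((518.5,-217,260),quat(13,f))
c=ctrl.camera("wrist"); pickle.dump(c,open("pics/w1.pkl","wb"))
for p in ((518.5,-217,167),(518.5,-217,28)): print(fish(c,p))
print(ctrl.observe()["time"],ctrl.observe()["tcp_pos"])
cv2.imwrite("pics/w1.png",c["img"][:,:,::-1])
E
```

```text
0 (518.5, -217, 260) [-0.51  0.15 -0.12  1.3   0.    0.83]
0 (518.5, -217, 127) [-0.51  0.24 -0.3   1.03  0.    0.83]
0 (470, 114, 260) [ 0.1   0.01 -0.28  1.28  0.    1.95]
0 (548, 93, 163) [ 0.05  0.2  -0.27  1.1   0.    1.89]
1 (518.5, -217, 260) [-0.51  0.15 -0.12  1.3   0.   -2.31]
1 (518.5, -217, 127) [-0.51  0.24 -0.3   1.03  0.   -2.31]
1 (470, 114, 260) [ 0.1   0.01 -0.28  1.28  0.   -1.2 ]
1 (548, 93, 163) [ 0.05  0.2  -0.27  1.1   0.   -1.25]
flip 0
(np.float64(321.197310569532), np.float64(205.62733196192306))
(np.float64(321.6218212101345), np.float64(173.411767529885))
3.6333 [ 518.75252985 -216.3296216   259.96237632]
```

View pics/w1.png

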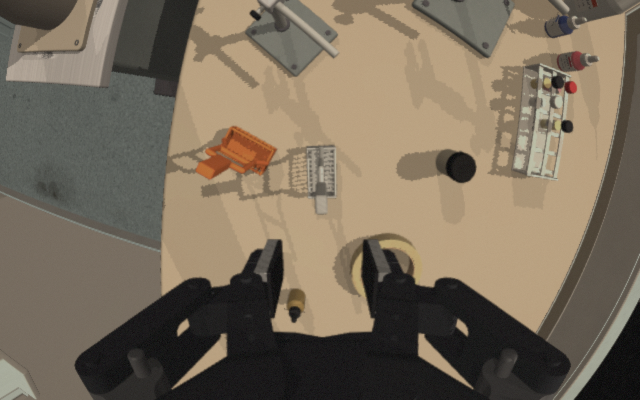

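The wrist view shows the steel bar upright in the picture. Its top is at about (321,208) and the basket at (321,170), both where predicted, so I grasp.

```bash
python3 - <<'E'
from h import *
from cell import ctrl
ctrl.move_straight((518.5,-217,127),max_speed=120)
ctrl.gripper_to(0,80); o=ctrl.observe(); print(o["tcp_pos"],o["grip_width"],o["gripper_force"],o["time"])
ctrl.move_straight((518.5,-217,275),max_speed=130)
print(ctrl.observe()["wrist_force"])
d=np.array([.9641,-.2656]); tip=np.array([508.5,104.]); s=tip-55*d
ctrl.move_to((*s,275),quat(-15.4))
o=ctrl.observe(); print(o["tcp_pos"],o["grip_width"],o["time"])
ctrl.move_straight((*s,166),max_speed=100)
ctrl.hold(.3);o=ctrl.observe(); print(o["tcp_pos"],o["wrist_force"],o["moment"],o["time"])
c=ctrl.camera("wrist"); pickle.dump(c,open("pics/w2.pkl","wb")); t=ctrl.camera("top");pickle.dump(t,open("pics/t2.pkl","wb"))
sc=ctrl.camera("scene");pickle.dump(sc,open("pics/s2.pkl","wb"))
for p in ((*tip,140),(637,69,156)): print(fish(c,p))
k=cv2.resize(sc["img"][130:230,200:320],(480,400),interpolation=cv2.INTER_CUBIC)
k2=cv2.resize(t["img"][150:250,220:300],(320,400),interpolation=cv2.INTER_CUBIC)
cv2.imwrite("pics/c2.png",np.hstack([k,k2])[:,:,::-1]); cv2.imwrite("pics/w2.png",c["img"][:,:,::-1])
E
```

```text
[ 518.86255821 -217.39022182  127.84551858] 9.110195871851824 78.421790599823 5.2667
[-1.40941873  0.17364054 -2.14158282]
[455.83071595 118.12857724 274.88006035] 8.973349420104665 7.85
[455.76702422 118.64642188 166.39488355] [-0.50615523 -0.22569388 -1.71393663] [-0.00776274  0.00401043 -0.02155831] 9.3917
(np.float64(412.6400075575738), np.float64(236.23208441793133))
(np.float64(584.0118729419221), np.float64(236.36065555002403))
```

View pics/c2.png

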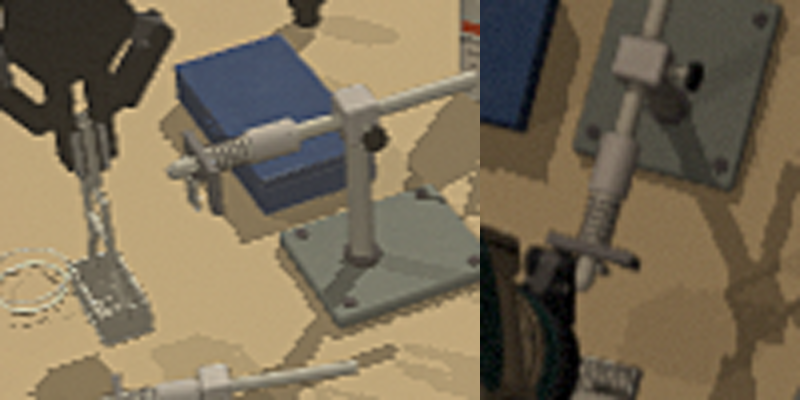

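View pics/w2.png

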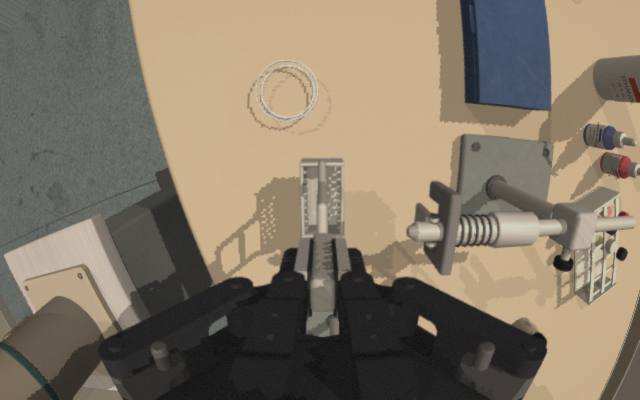

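The tip is seen at wrist (409,231) against a predicted (412.6,236.2), and the far edge of the basket at row ~159. I turn these offsets into mm.

```bash
python3 - <<'E'
from h import *
from scipy.optimize import least_squares
c=pickle.load(open("pics/w2.pkl","rb"))
d=np.array([.9641,-.2656]); n=np.array([-d[1],d[0]]); tip=np.array([508.5,104.]); tcp=np.array([455.8,118.4])
print(c["fx"],c["extrinsics"].round(2).tolist())
r=least_squares(lambda q:np.subtract(fish(c,(q[0],q[1],140)),(409,231)),tip).x; print("tip wrist",r,"along",(r-tcp)@d,"lat",(r-tcp)@n)
# rod points: pixel centre near housing/boss, z=140
for px in ((445,231),(515,229),(545,226),(627,221)):
    q=least_squares(lambda q:np.subtract(fish(c,(q[0],q[1],140)),px),tip).x; print(px,q.round(1),"lat",((q-tcp)@n).round(1),"along",((q-tcp)@d).round(1))
for l in (32,-32):
  for s in (18,-18):
    p=tcp+l*n+s*d; print(l,s,np.round(fish(c,(*p,67.)),1))
k=cv2.resize(c["img"][150:310,280:480],(800,600)[:2],interpolation=cv2.INTER_CUBIC) if 0 else cv2.resize(c["img"][150:300,280:480],(800,600),interpolation=cv2.INTER_CUBIC)
cv2.imwrite("pics/w2c.png",k[:,:,::-1])
E
```

```text
309.70691628693146 [[0.96, -0.25, -0.07, 474.18], [-0.26, -0.93, -0.26, 185.38], [-0.0, 0.27, -0.96, 308.49], [0.0, 0.0, 0.0, 1.0]]
tip wrist [506.85111176 108.02731853] along 51.973361046373455 lat 3.5588730808481865
(445, 231) [529.6 101.2] lat 3.0 along 75.7
(515, 229) [581.7  86.5] lat 2.7 along 129.8
(545, 226) [609.2  80.2] lat 3.9 along 158.1
(627, 221) [718.5  50.1] lat 3.9 along 271.4
32 18 [345.1 164. ]
32 -18 [299.4 164. ]
-32 18 [343.5 239.4]
-32 -18 [300.9 239.4]
```

View pics/w2c.png

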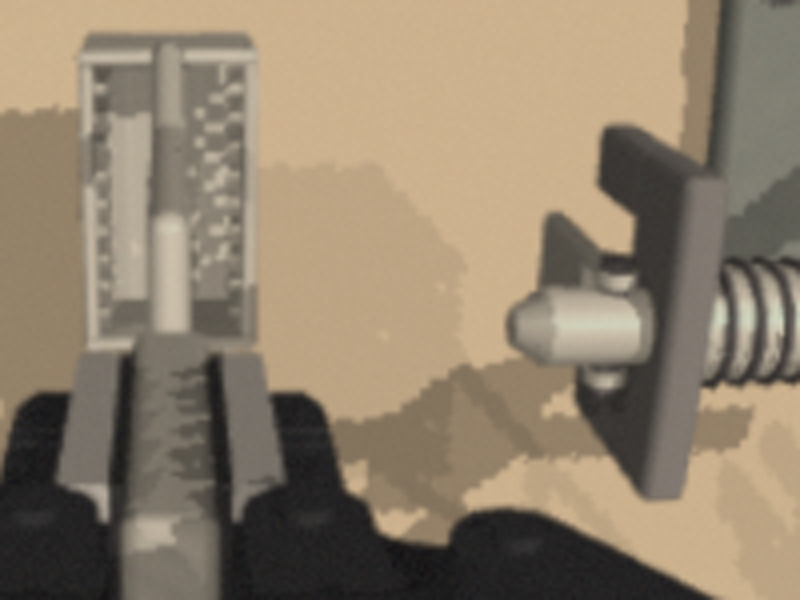

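The carrier sits centred in the grip, and the rod lies about 3 mm to +lateral of it with its tip about 51 mm ahead. I correct both the offset and the height, then feel forward.

```bash
cat >> h.py <<'E'
D=np.array([.9641,-.2656]); N=np.array([.2656,.9641]); O=np.array([455.8,118.4])-np.array([-.0,0])
def go(ctrl,s,l,z,v): ctrl.move_straight((*(O+s*D+l*N),z),max_speed=v)
def st(ctrl,f0):
    o=ctrl.observe(); f=o["wrist_force"]-f0; p=o["tcp_pos"][:2]-O
    return o,(p@D),(p@N),o["tcp_pos"][2],f[:2]@D,f[:2]@N,f[2]
E
python3 - <<'E'
from h import *
from cell import ctrl
go(ctrl,0,2.7,164.2,40); ctrl.hold(.3)
f0=np.mean([ctrl.observe()["wrist_force"]]+[(ctrl.hold(.03),ctrl.observe()["wrist_force"])[1] for _ in range(5)],0); np.save("f0.npy",f0); print(f0)
go(ctrl,44,2.7,164.2,60); ctrl.hold(.1)
for s in range(44,90,2):
    if s>44: go(ctrl,s,2.7,164.2,25); ctrl.hold(.1)
    o,*r=st(ctrl,f0); print(s,np.round(r,1),round(o["time"],1))
    if r[3]<-9 or np.linalg.norm(r[3:])>10: print("stop"); break
for n in ("scene","wrist"): pickle.dump(ctrl.camera(n),open(f"pics/{n}3.pkl","wb"))
a=pickle.load(open("pics/scene3.pkl","rb"))["img"][130:230,210:310]; b=pickle.load(open("pics/wrist3.pkl","rb"))["img"][140:300,260:420]
cv2.imwrite("pics/c3.png",np.hstack([cv2.resize(x,(400,400),interpolation=cv2.INTER_CUBIC) for x in (a,b)])[:,:,::-1])
E
```

```text
[-0.02099457 -0.05422025 -1.97433443]
44 [ 43.5   2.6 164.1   0.5   0.6  -0.4] 11.2
46 [ 46.    2.7 164.3   0.8  -0.7   0. ] 11.6
48 [ 48.    2.7 164.2   0.4  -0.9   0.3] 11.9
50 [ 5.000e+01  2.700e+00  1.642e+02 -0.000e+00  1.000e-01  3.000e-01] 12.3
52 [ 52.    2.7 164.2  -0.   -0.5  -0.9] 12.6
54 [ 5.400e+01  2.700e+00  1.642e+02 -1.000e-01 -2.000e-01  3.000e-01] 13.0
56 [ 56.    2.7 164.2   0.7  -0.2   0.5] 13.3
58 [ 5.800e+01  2.700e+00  1.642e+02 -1.000e-01 -5.000e-01 -8.000e-01] 13.7
60 [ 6.000e+01  2.700e+00  1.642e+02  1.000e-01  6.000e-01 -1.000e-01] 14.0
62 [ 6.200e+01  2.700e+00  1.642e+02  4.000e-01 -1.000e-01 -5.000e-01] 14.4
64 [ 64.    2.7 164.2   0.6   0.   -0.8] 14.7
66 [ 66.    2.7 164.2  -0.2   0.8  -1.2] 15.1
68 [ 6.800e+01  2.700e+00  1.642e+02  1.000e-01  6.000e-01 -6.000e-01] 15.4
70 [ 6.95e+01  2.60e+00  1.64e+02 -1.20e+00  6.00e-01 -1.00e-01] 15.8
72 [ 71.7   2.6 164.   -1.7   0.5   0.3] 16.1
74 [ 73.8   2.7 164.   -2.2  -0.7   0.3] 16.5
76 [ 75.8   2.6 164.   -3.2   0.2  -0.6] 16.8
78 [ 77.8   2.6 164.   -3.7  -0.9  -0.3] 17.2
80 [ 79.8   2.6 164.   -5.    0.2   0.3] 17.5
82 [ 8.170e+01  2.600e+00  1.641e+02 -4.700e+00  1.000e-01 -7.000e-01] 17.9
84 [ 83.6   2.6 164.   -5.7  -0.5  -0.5] 18.2
86 [ 85.4   2.6 164.   -6.1  -0.3  -1.4] 18.6
88 [ 8.72e+01  2.60e+00  1.64e+02 -6.20e+00 -1.00e-01  2.00e-01] 18.9
```

View pics/c3.png

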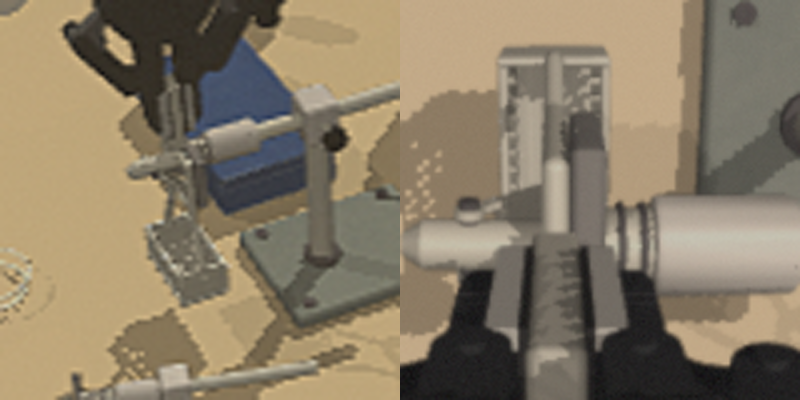

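Contact with the buffer was at s≈68.5, and it is now about 19 mm in. The wrist crop shows the flap still tilted inwards from its pin at (470,210). I push on in 1 mm steps.

```bash
python3 - <<'E'
from h import *
from cell import ctrl
f0=np.load("f0.npy"); tiles=[]
for s in (89,90,91,92,93,94):
    go(ctrl,s,2.7,164.2,20); ctrl.hold(.15)
    fs=[]
    for _ in range(3): o,*r=st(ctrl,f0); fs.append(r); ctrl.hold(.03)
    r=np.mean(fs,0); print(s,np.round(r,1),round(o["time"],1))
    c=ctrl.camera("wrist"); tiles.append(cv2.resize(c["img"][185:255,250:340],(266,207),interpolation=cv2.INTER_CUBIC))
    w=c["img"][185:255,250:340]
    if r[3]<-8.6: print("stop"); break
while len(tiles)<6: tiles.append(tiles[-1]*0)
sc=ctrl.camera("scene"); pickle.dump(sc,open("pics/s4.pkl","wb"))
m=np.vstack([np.hstack(tiles[:3]),np.hstack(tiles[3:])]); 
k=cv2.resize(sc["img"][160:190,230:290],(400,180),interpolation=cv2.INTER_CUBIC)
m=np.vstack([m,np.hstack([k,np.zeros((180,m.shape[1]-400,3),np.uint8)])])
cv2.imwrite("pics/m4.png",m[:,:,::-1])
E
```

```text
89 [ 88.1   2.6 164.   -6.1  -0.2  -0.2] 19.5
90 [ 89.    2.6 164.   -6.4  -0.6   0.3] 20.1
91 [ 89.9   2.6 164.   -6.9  -0.4   0.5] 20.6
92 [ 90.8   2.6 164.   -6.7   0.7   0.9] 21.2
93 [ 9.17e+01  2.60e+00  1.64e+02 -7.00e+00  1.00e-01  9.00e-01] 21.7
94 [ 92.6   2.6 164.   -6.9   0.2   0.6] 22.3
```

View pics/m4.png

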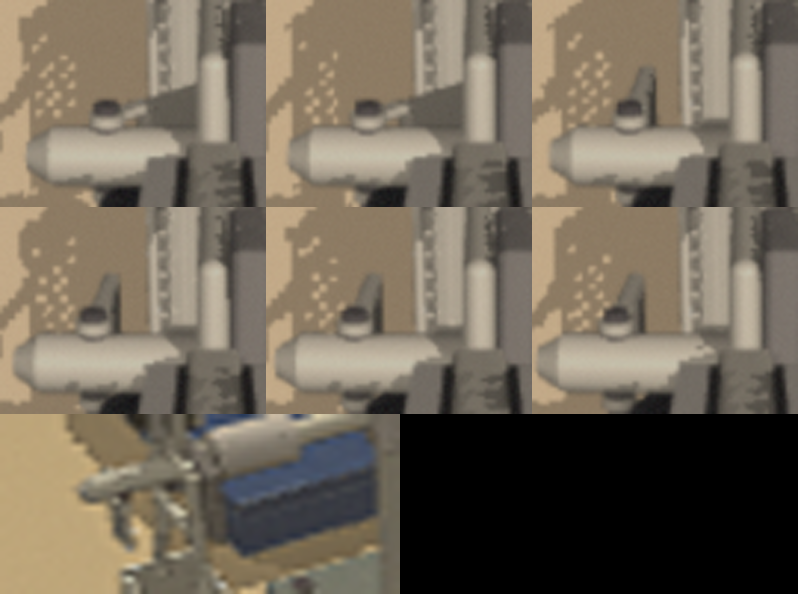

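At the third step (s=91) the flap drops and hangs shut in front of the eye; in tile 3 it hangs below its pin at (630,110). Now I ease back until it rests against the flap, lower and release.

```bash
python3 - <<'E'
from h import *
from cell import ctrl
f0=np.load("f0.npy")
def avg():
    fs=[]
    for _ in range(4): o,*r=st(ctrl,f0); fs.append(r); ctrl.hold(.03)
    return o,np.mean(fs,0)
go(ctrl,77,2.7,164.2,30); ctrl.hold(.15)
for s in np.arange(76,69.5,-1):
    go(ctrl,s,2.7,164.2,20); ctrl.hold(.12); o,r=avg(); print(s,np.round(r,1),round(o["time"],1))
    if r[3]>-1.0: break
for z in np.arange(163.6,160,-.5):
    go(ctrl,s,2.7,z,20); ctrl.hold(.12); o,r=avg(); print(z,np.round(r,1),round(o["time"],1))
    if r[5]>1.5: break
np.save("sz.npy",[s,z])
c=ctrl.camera("scene"); pickle.dump(c,open("pics/s5.pkl","wb"))
print(o["grip_width"])
E
```

```text
76.0 [ 76.1   2.7 164.3  -3.6  -0.4  -1.6] 23.7
75.0 [ 75.1   2.7 164.3  -3.5  -0.2  -1.5] 24.2
74.0 [ 74.1   2.7 164.3  -2.8  -0.6  -1.2] 24.7
73.0 [ 73.1   2.7 164.3  -2.4  -0.3  -0.7] 25.2
72.0 [ 72.2   2.7 164.3  -1.9  -0.7  -1. ] 25.7
71.0 [ 71.8   2.7 164.4   1.7  -1.   -3.1] 26.2
163.6 [ 71.7   2.8 164.2   2.2  -1.4   1.8] 26.7
8.492523953644369
```

The pull resisted at s≈71.8 shows that the eye is locked. I centre it to remove the load and seat it.

```bash
python3 - <<'E'
from h import *
from cell import ctrl
f0=np.load("f0.npy")
def avg():
    fs=[]
    for _ in range(4): o,*r=st(ctrl,f0); fs.append(r); ctrl.hold(.03)
    return o,np.mean(fs,0)
go(ctrl,72.2,2.7,164.0,20); ctrl.hold(.2); print(np.round(avg()[1],1))
for z in np.arange(163.4,160,-.4):
    go(ctrl,72.2,2.7,z,20); ctrl.hold(.12); o,r=avg(); print(z,np.round(r,1),round(o["time"],1))
    if r[5]>1.9: break
E
```

```text
[ 72.    2.8 164.    0.2  -0.4   2.8]
163.4 [ 72.1   2.8 163.6  -0.9  -0.5   5.7] 27.9
```

```bash
python3 - <<'E'
from h import *
from cell import ctrl
f0=np.load("f0.npy")
go(ctrl,72.2,2.7,163.9,20); ctrl.hold(.2); o,*r=st(ctrl,f0); print(np.round(r,1))
ctrl.gripper_to(14); ctrl.hold(.3); ctrl.gripper_to(34); ctrl.hold(.2)
o,*r=st(ctrl,f0); print(np.round(r,1),o["grip_width"])
go(ctrl,72.2,2.7,270,60); ctrl.hold(.5)
o,*r=st(ctrl,f0); print(np.round(r,1),o["time"])
go(ctrl,-20,2.7,300,150); ctrl.hold(.3)
p=[]
for n in ("scene","top"):
    c=ctrl.camera(n); pickle.dump(c,open(f"pics/{n}6.pkl","wb"))
    w=cloud(c); a=(w[...,:2]-O); s=a@D; l=a@N; z=w[...,2]
    m=(np.abs(l)<45)&(np.abs(s-72)<40)&(c["depth"]>0)
    for nm,z0,z1 in (("bar",157,210),("basket",30,72),("below",14,30)):
        k=m&(z>z0)&(z<z1); print(n,nm,k.sum(),[np.round(np.percentile(q[k],[2,50,98]),1).tolist() for q in (s,l,z)] if k.sum() else "")
    p.append(c)
a=cv2.resize(p[0]["img"][140:230,215:335],(533,400),interpolation=cv2.INTER_CUBIC); b=cv2.resize(p[1]["img"][150:250,225:290],(260,400),interpolation=cv2.INTER_CUBIC)
cv2.imwrite("pics/final.png",np.hstack([a,b])[:,:,::-1])
for n in ("scene","top"):
    x=pickle.load(open(f"pics/{n}0.pkl","rb"))["img"].astype(int); y=pickle.load(open(f"pics/{n}6.pkl","rb"))["img"].astype(int)
    bx=((380,400,300,328),(350,370,208,238)) if n=="scene" else ((448,464,205,225),(348,366,145,167),(190,230,230,270))
    for u0,u1,v0,v1 in bx: print(n,np.abs(x-y)[v0:v1,u0:u1].mean().round(1))
E
```

```text
[ 72.1   2.8 163.7  -0.7   0.5   3.5]
[7.220e+01 2.700e+00 1.639e+02 1.000e-01 1.000e-01 1.800e+00] 34.30450409287155
[7.22e+01 2.70e+00 2.70e+02 2.00e-01 1.50e+00 1.10e+00] 31.8167
scene bar 84 [[68.0, 71.9, 78.5], [-10.0, -5.4, 7.1], [158.4, 184.7, 204.5]]
scene basket 295 [[58.8, 75.1, 93.0], [-34.0, -0.5, 33.1], [36.1, 51.7, 66.2]]
scene below 0 
top bar 52 [[65.8, 70.0, 75.6], [-5.4, -0.6, 9.2], [159.9, 198.8, 205.3]]
top basket 200 [[55.7, 67.1, 90.6], [-29.4, -10.7, 33.0], [34.6, 42.6, 68.0]]
top below 1 [[61.4, 61.4, 61.4], [-15.2, -15.2, -15.2], [29.0, 29.0, 29.0]]
scene 9.1
scene 4.4
top 8.3
top 6.4
top 66.9
```

```bash
python3 -c "
from cell import ctrl
ctrl.hold(.3); print(ctrl.hand_in())"
```

```text
the job is handed in; nothing more can be done
None
```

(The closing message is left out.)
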